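Draw a latched filter cassette from its housing and hold it up

ROBOT

A 7-joint arm with a two-finger parallel gripper is mounted at the origin on a cart in front of the work surface, level with it; the furniture and walls round the work are solid. World frame = base frame: x ahead of the robot, y to its left, z up, the work surface at z = 0. Lengths are in m, angles in rad, forces in N, time in s.
With the tool pointing down it reaches from about 0.425 to 0.925 m from the base axis. Payload 6.8 kg.
Tool frame: the origin (TCP) lies at the very end of the fingers, on their centre line; the grasp point (between the pads) lies bot.tcp_to_grasp behind it (bot.tcp_to_grasp is the distance from the TCP to the grasp point, in m); z points along the fingers, y is the line along which they close (so a half turn about z gives the same grasp; the last joint's range is limited). The gripper opens to 85 mm and grips with 20 to 120 N. Pads are 22 mm wide; open, the fingers measure 114 mm over their backs; the gripper's body (76 mm by 85 mm) begins 54 mm behind the grasp point. The pads swing forward as they close: fully open they stand 13 mm farther back than shut.
Start: joints at [1.051, 0.477, 0.022, 1.555, -0.011, 1.109, -0.083], TCP at [0.27, -0.619, 0.231] pointing down, gripper open.
Joint ranges: [-2.96, 2.96], [-0.34, 2.1], [-1.41, 1.46], [0.24, 2.44], [-1.37, 4.51], [0.17, 1.92], [-2.96, 2.96]. Speed limits (rad/s): [2.39, 2.39, 3.14, 3.14, 3.14, 3.14, 3.14].

INTERFACE

Orientations are given as a unit quaternion [w, x, y, z].
In Python, from station import bot gives the robot as it stands.
- The arm moves only by the tool servo_tool, never from a script. Its argument "motion" is a list that holds one entry, the list of rows, each a list of 7 numbers: the shift along the tool's x, y, z in m, then the turn, a rotation vector about the tool's x, y, z in units of 5 degrees (1.0 is 5 degrees), then the opening, from 0 (shut) to 1 (fully open). A call has 1 to 20 rows; each row is the pose to reach, as a shift and turn from the pose commanded when the call began, along the tool's axes at that moment; what a row does not reach only later rows make up. A row lasts 1/12 s, in which the tool goes at most 41.7 mm and 7.16 degrees, less where a joint would pass 70% of its speed; a pose out of reach is approached as far as the arm can. A call with a gripper value outside its range is refused whole. The fingers move at their own pace and stop on an object; "grip_force" is the grip in N (left out, the last holds). Time passes only in rows, so rows that repeat a pose let the fingers close. It gives the time, the measured TCP pose, the force, the opening and the grip force at its end, in the units of the state.
- bot.get_obs(): the state, without advancing time (a new reading comes with each control period).
- bot.read_camera(name): name is "scene" or "top" or "wrist"; returns a dict with "img" (480x640x3 uint8, red, green, blue), "K" (3x3 intrinsics, pixels), "k1" (the pictures are not rectified: a ray, as slopes to the right and down, at radius r is drawn at 1 + k1 r^2 times it, then the intrinsics apply), "pose" (4x4, takes a point from camera to world coordinates). Camera axes: x right, y down, z forward; pixel columns grow to the right and rows downward; lengths in m; the calibration is good to about 2 mm. A picture is of the moment at which its call begins. There is no depth.
- bot.hand_in(): hands the job in; it is judged then, once.
The state is a dict: "t": time; "q": joint angles; "joint_vel": joint speeds; "joint_torque": joint torques, N m; "eef_pos": TCP position; "tool_rot": TCP orientation; "contact_force": force on the tool from outside, world axes, zero at the start; "torque": the same for the moment, N m; "gripper_width": opening from 0.0 (shut) to 1.0 (fully open); "grasp_force": force on a finger pad.
Only numpy, scipy, OpenCV 4.12 (cv2) and the standard library are available. Lean on these libraries where they do the work, as an engineer would, in place of code of your own. Each camera call takes 0.05 s, during which the arm holds its last target. There are 200 camera calls.

TASK

I want to inspect the filter for dust: gently pinch together the two side catches of the black filter cassette in the two-slot housing on the beam line, with no more than 25 N of grip because the catch arms are thin, and only then draw it straight up out of its slot, without wrenching it. Finish with the gripper still holding it by the squeezed catches, upright and still in free air, its lower edge at least 3 cm above the top of the housing; do not put it down. Do not knock the aligned housing, and leave the iris, the lens and the blank plate in the other slot where they are.

Things in the scene. Friction and masses are not known exactly. Their poses are not given: they have to be found in the camera images.
- filter_cassette: black plastic cassette standing in either slot. Origin: centre of underside; z up, x along the beam (10 mm thick), y across, to catch_left. 48 mm wide at the foot; round glass filter 30 mm up; a spine 26 mm wide, 95 mm high, between two sprung catch arms that rise from the foot at +y and -y and end in finger tabs. 58 mm of it stand in the slot, about 1 mm clearance all round. Mass 0.08 to 0.15 kg
- catch_left_pad (a point): centre of the outer (+y) face of the left finger tab, 84 mm above the cassette's underside, 27 mm from its middle. Tab: 16 mm wide in x, 70 to 98 mm above the underside (12 to 40 mm above the housing), 1.5 mm lip at its upper edge. Over both tabs 54 mm (60 mm over the lips) free, 37 mm pinched; pinched, the outer faces are upright and parallel
- catch_right_pad (a point): centre of the outer (-y) face of the right finger tab, 84 mm above the cassette's underside, 27 mm from its middle. Mirror of the left. The pads of the gripper, closing along the cassette's y, fit best 84 to 88 mm above its underside
- catch_left (a joint): left catch arm, rad: 0 = sprung out, 0.11 = pinched fully in, at its stop. A barb on the arm, 3 mm proud, hooks under a lip of the slot and locks the cassette down; it is clear from about 0.08, and both must be clear. At the tab 4 N starts it, 9 N brings it to the stop
- catch_right (a joint): right catch arm, the same, mirrored; 0.11 = pinched fully in
- filter_housing: fixed aluminium housing with two slots, on a pedestal. Origin on the table under its middle, z up, x along the beam. Block 50 mm in x, 66 mm in y, 50 to 118 mm above the table; black tube stub, 12 mm long, on each x face. Slots centred at x = -13 and +13 mm, 12 x 50.4 mm, floor 60 mm above the table; the barbs show in side windows. Cassette y is parallel to housing y
- housing_rim (a point): centre of the housing's top face, 118 mm above the table; z up
- blank_plate: plain loose aluminium blank, 10 x 48 mm, 69 mm tall with a small pull ridge, in the housing's other slot, 11 mm proud of the top. Origin: centre of its underside
- iris_post: black iris on a post, 124 mm tall, loose on the table, 110 to 130 mm from the housing on its -x side. Origin: underside
- lens_post: black ring lens mount on a post, 112 mm tall, loose on the table, 95 to 115 mm from the housing on its +x side. Origin: underside

How it is judged:
On the way:
1. both catches are pinched in while the cassette still stands in its slot (value of joint each of catch_left, catch_right above 0.08 rad and z of filter_cassette in the frame of housing_rim below -0.054 m), for 0.1 s.
At the end, for the whole second after the job is handed in: the fingers hold the cassette by both pinched catches (each 0.07 rad in or more), its underside 30 mm or more above the housing's top, within 0.2 rad of upright, slower than 30 mm/s, clear of the housing; blank seated, iris and lens within 10 mm of their places (z of filter_cassette in the frame of housing_rim above 0.03 m and angle between filter_cassette's own z axis and vertical below 0.2 rad and value of joint each of catch_left, catch_right above 0.07 rad and contact force between the fingers and filter_cassette above 4 N and contact force between filter_cassette and filter_housing below 0.2 N and linear speed of filter_cassette below 0.03 m/s and z of blank_plate in the frame of housing_rim below -0.05 m and distance of each of iris_post, lens_post from where it was at the start of the episode below 0.01 m); the arm keeps its last pose, push and grip.
It fails at once if the fingers squeeze the thin catches with more than 25 N a side (contact force between the fingers and filter_cassette above 52 N).
It fails at once if the cassette is wrenched against the housing (over 30 N) (contact force between filter_cassette and filter_housing above 30 N).
It fails at once if the gripper knocks the aligned housing (over 15 N) (contact force between any of the arm, the fingers and filter_housing above 15 N).
It fails at once if the blank plate is pulled out or the iris or lens is disturbed (distance of any of blank_plate, iris_post, lens_post from where it was at the start of the episode above 0.01 m or angle between any of iris_post, lens_post's own z axis and vertical above 0.2 rad).
It also fails if it takes over 32 s, if anything falls off the work surface, if the arm or the gripper's body presses on something with over 40 N, if the wrist force passes 120 N, or if a joint passes its speed limit or range.

## Working session

There is one attempt and no reset: what is moved stays moved. The work goes in short steps, Python scripts to look and compute and a tool call to move; the robot and the scene stay as the last step left them, time stands still between calls to the robot, and variables do not carry over. Pictures are saved under pics/ and viewed, at most 10 in all, crops included, and the job is handed in when it is done.

Besides the shell and the picture viewer there is one more tool, called after ">>>" by a JSON object that holds its "fn" and its "kwargs", one argument or row to a line. servo_tool: Moves the arm, as the interface text tells. Its arguments: {"type":"object","properties":{"motion":{"type":"array"},"grip_force":{"type":"number"}},"required":["motion"]}

```bash
ls; mkdir -p pics; python3 - <<'E'
from station import bot
import cv2,numpy as np
np.set_printoptions(precision=4,suppress=True)
o=bot.get_obs();print(o['t'],o['eef_pos'],o['tool_rot'],o['gripper_width'],bot.tcp_to_grasp)
for n in ['scene','top']:
    c=bot.read_camera(n);cv2.imwrite(f'pics/{n}0.png',c['img'][:,:,::-1]);print(n,c['K'].tolist(),c['k1'],c['pose'])
    np.savez(f'{n}0.npz',**{k:c[k] for k in('K','k1','pose')})
E
```

```text
pics
0.0 [ 0.2699 -0.618   0.2303] [-0.0009  0.9789  0.2045 -0.0003] 0.9983848163763676 0.0187
scene [[486.69584675738065, 0.0, 325.30546052561914], [0.0, 486.69584675738065, 245.43690934975533], [0.0, 0.0, 1.0]] -0.035616092093147894 [[-0.7124 -0.4784  0.5135  0.0854]
 [-0.7018  0.4802 -0.5263  0.3872]
 [ 0.0052 -0.7352 -0.6778  0.678 ]
 [ 0.      0.      0.      1.    ]]
top [[439.59401662826724, 0.0, 321.79164544568516], [0.0, 439.59401662826724, 245.13211197998928], [0.0, 0.0, 1.0]] -0.023220318200254036 [[ 0.0117 -0.9807  0.1951  0.3753]
 [-0.9999 -0.0134 -0.0076 -0.0618]
 [ 0.0101 -0.195  -0.9808  0.9492]
 [ 0.      0.      0.      1.    ]]
```

View pics/top0.png

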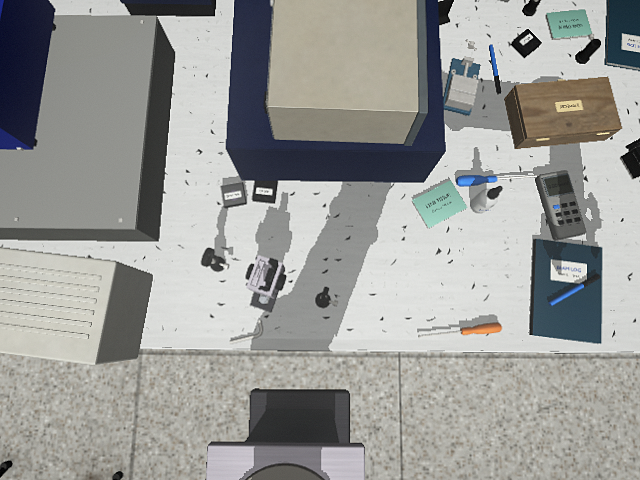

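View pics/scene0.png

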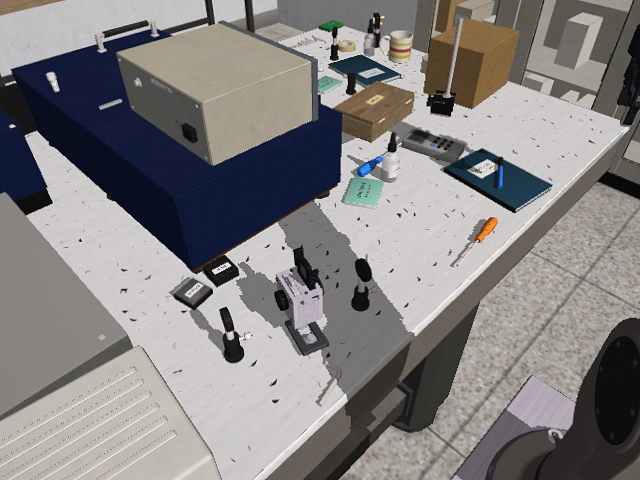

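```bash
python3 - <<'E'
import cv2,numpy as np
a=cv2.imread('pics/top0.png')[225:335,185:345];b=cv2.imread('pics/scene0.png')[235:365,205:385]
a=cv2.resize(a,(800,550),interpolation=cv2.INTER_CUBIC);b=cv2.resize(b,(800,578),interpolation=cv2.INTER_CUBIC)
cv2.imwrite('pics/topc.png',a);cv2.imwrite('pics/scenec.png',b)
E
```

```text
(no output)
```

View pics/topc.png

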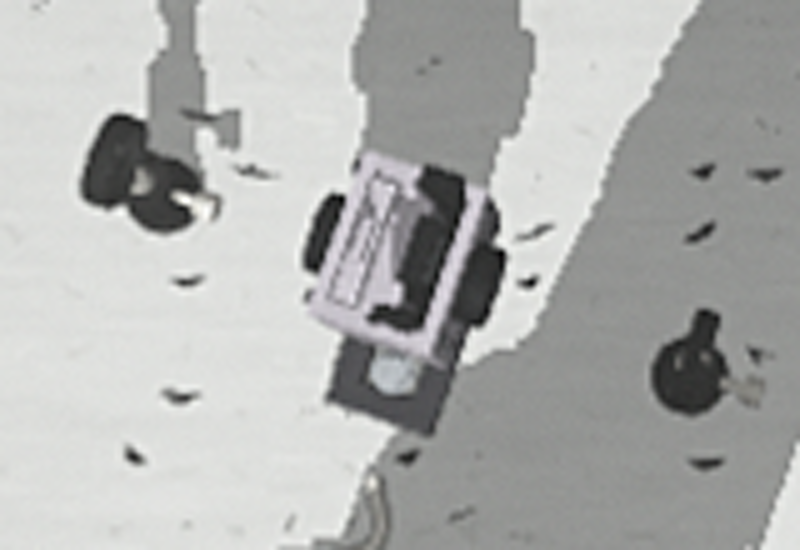

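View pics/scenec.png

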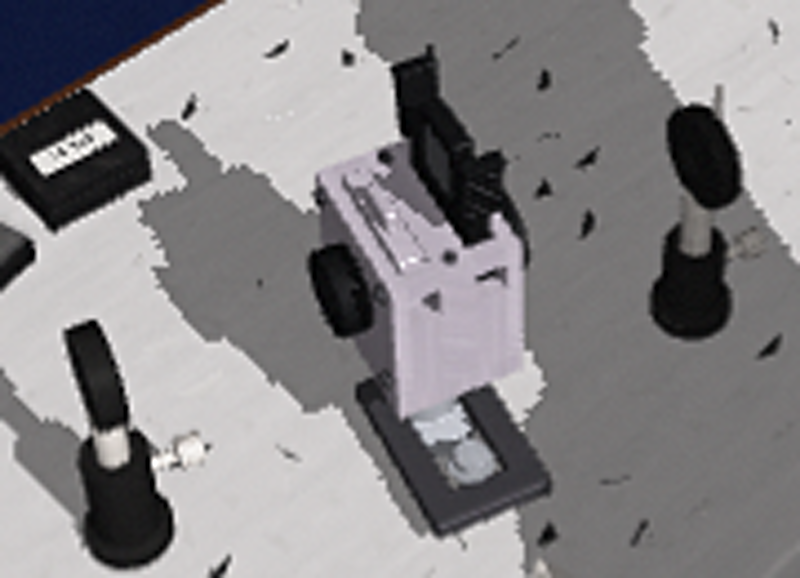

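```bash
cat > h.py <<'E'
import numpy as np
from scipy.optimize import least_squares
def proj(c,P):
    T=np.linalg.inv(c['pose']);p=np.atleast_2d(P)@T[:3,:3].T+T[:3,3]
    s=p[:,:2]/p[:,2:];s=s*(1+c['k1']*(s**2).sum(1,keepdims=True))
    return s@c['K'][:2,:2].T+c['K'][:2,2]
def back(c,uv,z):
    f=lambda x:(proj(c,[x[0],x[1],z])[0]-uv)
    return least_squares(f,[.45,.05]).x
E
python3 - <<'E'
from h import *
np.set_printoptions(precision=4,suppress=True)
t=dict(np.load('top0.npz'));s=dict(np.load('scene0.npz'))
tc=np.array([[370,152],[492,190],[440,358],[308,315]])/5+[185,225]-.4
sc=np.array([[318,180],[525,235],[400,268]])/4.444+[205,235]-.4
A=np.array([back(t,u,.118) for u in tc]);B=np.array([back(s,u,.118) for u in sc])
print(A,B)
print([np.linalg.norm(A[i]-A[(i+1)%4]) for i in range(4)],np.linalg.norm(B[0]-B[2]),np.linalg.norm(B[1]-B[2]))
# TL,TR,BR,BL local with x local along TL->TR, y local toward TL
L=np.array([[-25,33],[25,33],[25,-33],[-25,-33]])/1000
def w(p,l): c,q=np.cos(p[2]),np.sin(p[2]);return l@np.array([[c,q],[-q,c]])+p[:2]
def res(p,k):
    P=np.c_[w(p,L),np.full(4,.118)]
    r=[]
    if k!=1:r.append((proj(t,P)-tc).ravel())
    if k!=0:r.append((proj(s,P[[0,2,3]])-sc).ravel())
    return np.concatenate(r)
for k in(0,1,2):
    f=least_squares(res,[.4,.07,-1.8],args=(k,));print(k,f.x,np.degrees(f.x[2]),f.fun)
# iris/lens bases
print('bases',back(t,np.array([168,195])/5+[185,225],.03),back(t,np.array([690,378])/5+[185,225],.03))
from scipy.spatial.transform import Rotation as R
from station import bot
q=bot.get_obs()['tool_rot'];print(R.from_quat(np.r_[q[1:],q[0]]).as_matrix())
E
```

```text
[[0.5197 0.0527]
 [0.5055 0.0055]
 [0.4413 0.0232]
 [0.4568 0.0736]] [[0.5162 0.0573]
 [0.4449 0.0238]
 [0.4646 0.065 ]]
[np.float64(0.049249384265914686), np.float64(0.06667111687332662), np.float64(0.05274610576446675), np.float64(0.06623842237222863)] 0.05217681647287841 0.04567645405512493
0 [ 0.4808  0.0388 -1.866 ] -106.91678670708649 [-0.2082 -0.0077  0.1246  0.2262 -0.6292 -0.3746  0.7132  0.1692]
1 [ 0.4843  0.0376 -1.8211] -104.34327659538815 [-0.8608 -3.1452  0.4863 -1.1693  0.3416  3.8745]
2 [ 0.4821  0.0383 -1.8517] -106.09473712335206 [-0.2491 -0.5588  0.1944 -0.6827 -0.077  -1.1605  1.1483 -0.2492  0.0359
 -2.7409  0.8207  0.3706  0.1258  4.8288]
bases [0.5145 0.1485] [ 0.4405 -0.0728]
[[ 0.9164  0.4003 -0.0008]
 [ 0.4003 -0.9164  0.0015]
 [-0.0001 -0.0016 -1.    ]]
```

The housing rim fit is good: sides measure 49–53 × 66 mm against 50 × 66. Its centre is about (0.481, 0.039), with the cassette in the slot toward the lens. I'll hover above it and look with the wrist camera.

>>> {"fn": "servo_tool", "kwargs": {
  "motion": [
    [[0.02, -0.025, -0.02, 0, 0, -0.5, 1], [0.045, -0.05, -0.03, 0, 0, -1.1, 1], [0.07, -0.08, -0.03, 0, 0, -1.7, 1], [0.095, -0.11, -0.03, 0, 0, -2.3, 1], [0.12, -0.14, -0.03, 0, 0, -2.9, 1], [0.145, -0.168, -0.03, 0, 0, -3.5, 1], [0.17, -0.196, -0.03, 0, 0, -4.1, 1], [0.195, -0.224, -0.03, 0, 0, -4.7, 1], [0.22, -0.252, -0.03, 0, 0, -5.3, 1], [0.245, -0.28, -0.03, 0, 0, -5.9, 1], [0.27, -0.308, -0.03, 0, 0, -6.5, 1], [0.295, -0.336, -0.03, 0, 0, -7.1, 1], [0.32, -0.364, -0.03, 0, 0, -7.7, 1], [0.345, -0.392, -0.03, 0, 0, -8.3, 1], [0.37, -0.42, -0.03, 0, 0, -8.8, 1], [0.395, -0.448, -0.03, 0, 0, -9.2, 1], [0.415, -0.472, -0.03, 0, 0, -9.5, 1], [0.432, -0.49, -0.03, 0, 0, -9.7, 1], [0.444, -0.503, -0.03, 0, 0, -9.9, 1], [0.448, -0.508, -0.03, 0, 0, -9.9, 1]]
  ]
}}

```text
t: 1.77
eef_pos: [0.4778, 0.0294, 0.2612]
tool_rot: [-0.0, 0.802, 0.597, 0.0]
contact_force: [0.7, -0.2, -0.3]
gripper_width: 1.003
grasp_force: 0.0
```

```bash
python3 - <<'E'
from h import *
from station import bot
import cv2
np.set_printoptions(precision=4,suppress=True)
o=bot.get_obs();print(o['t'],o['eef_pos'],o['tool_rot'],np.abs(o['joint_vel']).max(),o['q'])
c=bot.read_camera('wrist');cv2.imwrite('pics/w1.png',c['img'][:,:,::-1]);np.savez('w1.npz',**{k:c[k] for k in('K','k1','pose')})
print(c['K'],c['k1'],c['pose'])
E
```

```text
1.7667 [0.4778 0.0294 0.2612] [-0.0005  0.8019  0.5974  0.0004] 0.16327968794093098 [ 0.3131  0.1636 -0.5558  1.9436  0.0972  1.0603 -0.5746]
[[420.1471   0.     321.6948]
 [  0.     420.1471 238.8421]
 [  0.       0.       1.    ]] -0.07863737258140355 [[ 0.9579 -0.2746 -0.0835  0.4979]
 [-0.287  -0.9176 -0.275   0.1005]
 [-0.0012  0.2874 -0.9578  0.4037]
 [ 0.      0.      0.      1.    ]]
```

View pics/w1.png

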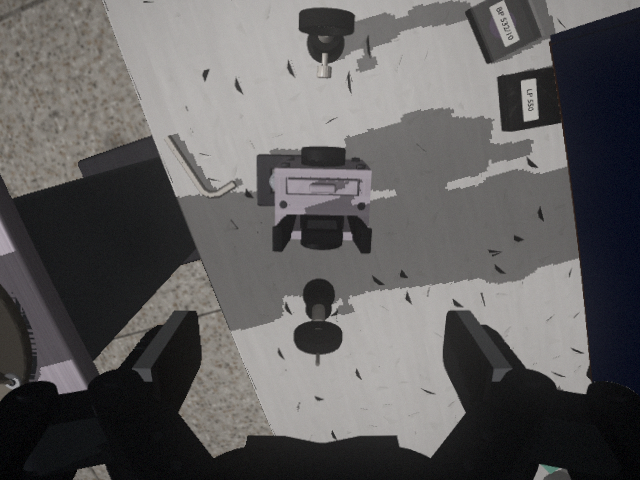

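The wrist view shows the housing at (323,200). The cassette tabs are at about (283,233) and (362,233), nearer the tool, and the blank is at (323,187). I'll zoom in.

```bash
python3 - <<'E'
import cv2
a=cv2.imread('pics/w1.png')[145:260,250:395]
cv2.imwrite('pics/w1c.png',cv2.resize(a,None,fx=5,fy=5,interpolation=cv2.INTER_CUBIC))
E
```

```text
(no output)
```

View pics/w1c.png

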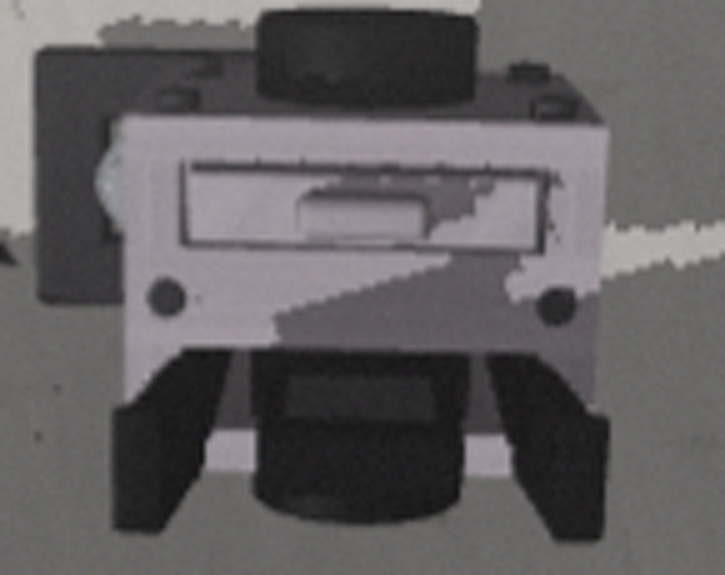

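```bash
python3 - <<'E'
from h import *
from scipy.spatial.transform import Rotation as R
np.set_printoptions(precision=4,suppress=True)
w=dict(np.load('w1.npz'))
g=lambda p,z:back(w,np.array(p)/5+[250,145]-.4,z)
rim=[g(p,.118) for p in([125,117],[607,125])];print('rim back',rim,np.linalg.norm(rim[0]-rim[1]))
fr=[g(p,.118) for p in([205,470],[512,476])];print('front',fr)
T=np.array([g(p,.158) for p in([113,405],[113,530],[607,415],[605,541])]);print(T)
print('widths',np.linalg.norm(T[0]-T[2]),np.linalg.norm(T[1]-T[3]),np.linalg.norm(T[0]-T[1]),np.linalg.norm(T[2]-T[3]))
C=T.mean(0);d=T[2]+T[3]-T[0]-T[1];print('cassette',C,'yaw',np.degrees(np.arctan2(d[1],d[0])))
r=rim[1]-rim[0];print('rim yaw',np.degrees(np.arctan2(r[1],r[0])))
f=fr[1]-fr[0];print('front yaw',np.degrees(np.arctan2(f[1],f[0])))
n=np.array([r[1],-r[0]])/np.linalg.norm(r)
print('centre by rim', np.mean(rim,0)+n*.038, 'depth rim-front',(np.mean(fr,0)-rim[0])@n)
from station import bot
o=bot.get_obs();q=o['tool_rot'];M=R.from_quat(np.r_[q[1:],q[0]]).as_matrix()
print(M,'tool yaw',np.degrees(np.arctan2(M[1,1],M[0,1])),'delta tool',M.T@np.r_[C-o['eef_pos'][:2],0],o['eef_pos'])
E
```

```text
rim back [array([0.4568, 0.0756]), array([0.5191, 0.0558])] 0.06539810272524871
front [array([0.4519, 0.0249]), array([0.4934, 0.0116])]
[[0.4502 0.0465]
 [0.4451 0.0314]
 [0.5072 0.0282]
 [0.5028 0.0127]]
widths 0.05988983949986343 0.060730880321903 0.015952968394580085 0.016117364269724467
cassette [0.4763 0.0297] yaw -17.933397610765965
rim yaw -17.61500565849944
front yaw -17.827122046264392
centre by rim [0.4765 0.0295] depth rim-front 0.04987867981549751
[[ 0.2874  0.9578 -0.0001]
 [ 0.9578 -0.2874  0.0011]
 [ 0.001  -0.0004 -1.    ]] tool yaw -16.700615872539675 delta tool [ 0.0003 -0.0015  0.    ] [0.4776 0.029  0.2612]
```

The wrist fits agree: lip span 60 mm, tab width 16 mm, rim 65 × 50 mm. The cassette is at (0.4764, 0.0296), yaw −17.7°. I'll correct by −1.4 mm and +1°, then descend with the fingers open.

>>> {"fn": "servo_tool", "kwargs": {
  "motion": [
    [[0, -0.0014, 0, 0, 0, 0.2, 1], [0, -0.0014, 0.01, 0, 0, 0.2, 1], [0, -0.0014, 0.025, 0, 0, 0.2, 1], [0, -0.0014, 0.04, 0, 0, 0.2, 1], [0, -0.0014, 0.055, 0, 0, 0.2, 1], [0, -0.0014, 0.07, 0, 0, 0.2, 1], [0, -0.0014, 0.085, 0, 0, 0.2, 1], [0, -0.0014, 0.1, 0, 0, 0.2, 1], [0, -0.0014, 0.11, 0, 0, 0.2, 1], [0, -0.0014, 0.118, 0, 0, 0.2, 1], [0, -0.0014, 0.124, 0, 0, 0.2, 1], [0, -0.0014, 0.128, 0, 0, 0.2, 1], [0, -0.0014, 0.132, 0, 0, 0.2, 1], [0, -0.0014, 0.135, 0, 0, 0.2, 1], [0, -0.0014, 0.135, 0, 0, 0.2, 1], [0, -0.0014, 0.135, 0, 0, 0.2, 1], [0, -0.0014, 0.135, 0, 0, 0.2, 1]]
  ],
  "grip_force": 20
}}

```text
t: 3.23
eef_pos: [0.4764, 0.0267, 0.1266]
tool_rot: [0.0, 0.809, 0.588, 0.0]
contact_force: [-1.1, 0.3, 1.2]
gripper_width: 0.998
grasp_force: 0.0
```

```bash
python3 - <<'E'
from h import *
from station import bot
import cv2
from scipy.spatial.transform import Rotation as R
np.set_printoptions(precision=4,suppress=True)
o=bot.get_obs();q=o['tool_rot'];M=R.from_quat(np.r_[q[1:],q[0]]).as_matrix()
print(o['t'],o['eef_pos'],'yaw',np.degrees(np.arctan2(M[1,1],M[0,1])),M[:,2],'err tool',M.T@(np.r_[.4764,.0296,.1255]-o['eef_pos']),o['contact_force'])
c=bot.read_camera('wrist');np.savez('w2.npz',**{k:c[k] for k in('K','k1','pose')})
cv2.imwrite('pics/w2.png',c['img'][:,:,::-1])
E
```

```text
3.2333 [0.4764 0.0267 0.1266] yaw -17.90071482780875 [ 0.0007 -0.     -1.    ] err tool [ 0.0027 -0.0008  0.0011] [-1.0705  0.3356  1.1867]
```

View pics/w2.png

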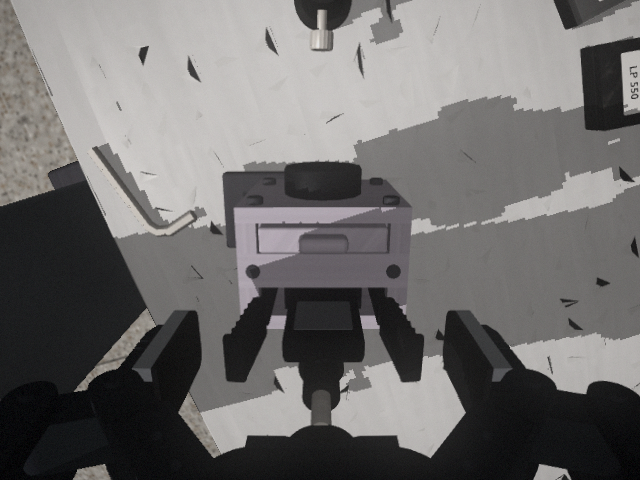

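```bash
python3 - <<'E'
from h import *
np.set_printoptions(precision=4,suppress=True)
w=dict(np.load('w2.npz'));a=np.radians(-17.7)
ty=np.array([np.cos(a),np.sin(a)]);tx=np.array([-ty[1],ty[0]])
L=back(w,np.array([227,381.5]),.158);Rr=back(w,np.array([419,381.5]),.158)
print(L,Rr,np.linalg.norm(L-Rr),'lip centre',(L+Rr)/2+.008*tx)
r=[back(w,np.array(p),.118) for p in([234,208],[411,208])];print(np.linalg.norm(r[0]-r[1]),'cass by rim',np.mean(r,0)-.038*tx)
print('pred lip corners',proj(w,[[*(np.array([.4764,.0296])+s*.03*ty+k*.008*tx),.158] for s in(-1,1) for k in(-1,1)]))
E
```

```text
[0.4452 0.0305] [0.5022 0.0121] 0.05995519047641334 lip centre [0.4761 0.0289]
0.06528295478954807 cass by rim [0.4763 0.0292]
pred lip corners [[226.9053 379.909 ]
 [222.702  334.6201]
 [419.4035 379.1886]
 [423.2633 333.8453]]
```

>>> {"fn": "servo_tool", "kwargs": {
  "motion": [
    [[0.0022, -0.0007, 0.001, 0, 0, 0, 1], [0.0022, -0.0007, 0.001, 0, 0, 0, 0.85], [0.0022, -0.0007, 0.001, 0, 0, 0, 0.75], [0.0022, -0.0007, 0.001, 0, 0, 0, 0.7], [0.0022, -0.0007, 0.001, 0, 0, 0, 0.66], [0.0022, -0.0007, 0.001, 0, 0, 0, 0.63], [0.0022, -0.0007, 0.001, 0, 0, 0, 0.6], [0.0022, -0.0007, 0.001, 0, 0, 0, 0.58], [0.0022, -0.0007, 0.001, 0, 0, 0, 0.58], [0.0022, -0.0007, 0.001, 0, 0, 0, 0.58]]
  ],
  "grip_force": 20
}}

```text
t: 4.12
eef_pos: [0.4773, 0.0292, 0.1263]
tool_rot: [0.001, 0.809, 0.588, 0.001]
contact_force: [-0.4, -0.2, 7.3]
gripper_width: 0.582
grasp_force: 5.6
```

>>> {"fn": "servo_tool", "kwargs": {
  "motion": [
    [[0, 0, -0.0004, 0, 0, 0, 0.57], [0, 0, -0.0006, 0, 0, 0, 0.56], [0, 0, -0.0008, 0, 0, 0, 0.55], [0, 0, -0.001, 0, 0, 0, 0.54], [0, 0, -0.0012, 0, 0, 0, 0.53], [0, 0, -0.0014, 0, 0, 0, 0.52], [0, 0, -0.0014, 0, 0, 0, 0.52], [0, 0, -0.0014, 0, 0, 0, 0.52]]
  ],
  "grip_force": 20
}}

```text
t: 4.78
eef_pos: [0.4767, 0.0291, 0.1272]
tool_rot: [0.0, 0.809, 0.588, 0.001]
contact_force: [1.2, -0.4, 5.9]
gripper_width: 0.522
grasp_force: 6.6
```

>>> {"fn": "servo_tool", "kwargs": {
  "motion": [
    [[0, 0, -0.0004, 0, 0, 0, 0.51], [0, 0, -0.0006, 0, 0, 0, 0.5], [0, 0, -0.0008, 0, 0, 0, 0.49], [0, 0, -0.001, 0, 0, 0, 0.48], [0, 0, -0.0012, 0, 0, 0, 0.47], [0, 0, -0.0014, 0, 0, 0, 0.46], [0, 0, -0.0016, 0, 0, 0, 0.45], [0, 0, -0.0017, 0, 0, 0, 0.44], [0, 0, -0.0018, 0, 0, 0, 0.43], [0, 0, -0.0018, 0, 0, 0, 0.42], [0, 0, -0.0018, 0, 0, 0, 0.4], [0, 0, -0.0018, 0, 0, 0, 0.38], [0, 0, -0.0018, 0, 0, 0, 0.38]]
  ],
  "grip_force": 20
}}

```text
t: 5.87
eef_pos: [0.4758, 0.0289, 0.1283]
tool_rot: [-0.0, 0.809, 0.588, -0.0]
contact_force: [0.9, -1.3, -1.6]
gripper_width: 0.452
grasp_force: 20.5
```

Both tabs are gripped at 20.5 N and the side loads are near zero. Width is about 38 mm, so the catches are pinched. Lifting slowly.

>>> {"fn": "servo_tool", "kwargs": {
  "motion": [
    [[0, 0, 0, 0, 0, 0, 0.38], [0, 0, -0.0005, 0, 0, 0, 0.38], [0, 0, -0.001, 0, 0, 0, 0.38], [0, 0, -0.002, 0, 0, 0, 0.38], [0, 0, -0.003, 0, 0, 0, 0.38], [0, 0, -0.004, 0, 0, 0, 0.38], [0, 0, -0.005, 0, 0, 0, 0.38], [0, 0, -0.006, 0, 0, 0, 0.38], [0, 0, -0.007, 0, 0, 0, 0.38], [0, 0, -0.008, 0, 0, 0, 0.38]]
  ],
  "grip_force": 20
}}

```text
t: 6.7
eef_pos: [0.4761, 0.029, 0.1366]
tool_rot: [0.0, 0.809, 0.588, -0.0]
contact_force: [0.2, -0.2, -1.1]
gripper_width: 0.455
grasp_force: 20.5
```

>>> {"fn": "servo_tool", "kwargs": {
  "motion": [
    [[0, 0, -0.0015, 0, 0, 0, 0.38], [0, 0, -0.0035, 0, 0, 0, 0.38], [0, 0, -0.006, 0, 0, 0, 0.38], [0, 0, -0.0085, 0, 0, 0, 0.38], [0, 0, -0.011, 0, 0, 0, 0.38], [0, 0, -0.0135, 0, 0, 0, 0.38], [0, 0, -0.016, 0, 0, 0, 0.38], [0, 0, -0.0185, 0, 0, 0, 0.38], [0, 0, -0.021, 0, 0, 0, 0.38], [0, 0, -0.0235, 0, 0, 0, 0.38], [0, 0, -0.026, 0, 0, 0, 0.38], [0, 0, -0.0285, 0, 0, 0, 0.38], [0, 0, -0.031, 0, 0, 0, 0.38], [0, 0, -0.0335, 0, 0, 0, 0.38], [0, 0, -0.036, 0, 0, 0, 0.38], [0, 0, -0.0385, 0, 0, 0, 0.38], [0, 0, -0.041, 0, 0, 0, 0.38], [0, 0, -0.0435, 0, 0, 0, 0.38], [0, 0, -0.045, 0, 0, 0, 0.38], [0, 0, -0.045, 0, 0, 0, 0.38]]
  ],
  "grip_force": 20
}}

```text
t: 8.37
eef_pos: [0.4763, 0.029, 0.1819]
tool_rot: [0.0, 0.809, 0.588, 0.0]
contact_force: [0.2, 0.1, -1.5]
gripper_width: 0.459
grasp_force: 21.0
```

>>> {"fn": "servo_tool", "kwargs": {
  "motion": [
    [[0, 0, -0.0015, 0, 0, 0, 0.38], [0, 0, -0.004, 0, 0, 0, 0.38], [0, 0, -0.007, 0, 0, 0, 0.38], [0, 0, -0.01, 0, 0, 0, 0.38], [0, 0, -0.013, 0, 0, 0, 0.38], [0, 0, -0.016, 0, 0, 0, 0.38], [0, 0, -0.019, 0, 0, 0, 0.38], [0, 0, -0.022, 0, 0, 0, 0.38], [0, 0, -0.025, 0, 0, 0, 0.38], [0, 0, -0.028, 0, 0, 0, 0.38], [0, 0, -0.031, 0, 0, 0, 0.38], [0, 0, -0.034, 0, 0, 0, 0.38], [0, 0, -0.037, 0, 0, 0, 0.38], [0, 0, -0.04, 0, 0, 0, 0.38], [0, 0, -0.043, 0, 0, 0, 0.38], [0, 0, -0.046, 0, 0, 0, 0.38], [0, 0, -0.048, 0, 0, 0, 0.38], [0, 0, -0.05, 0, 0, 0, 0.38], [0, 0, -0.05, 0, 0, 0, 0.38], [0, 0, -0.05, 0, 0, 0, 0.38]]
  ],
  "grip_force": 20
}}

```text
t: 10.03
eef_pos: [0.4761, 0.0289, 0.2315]
tool_rot: [0.0, 0.809, 0.588, 0.0]
contact_force: [-0.5, 0.7, -1.6]
gripper_width: 0.453
grasp_force: 21.0
```

```bash
python3 - <<'E'
from h import *
from station import bot
import cv2
o=bot.get_obs();print(o['t'],o['eef_pos'],o['gripper_width'],o['grasp_force'],o['contact_force'])
c=bot.read_camera('scene');a=c['img'][205:365,190:390,::-1]
w=bot.read_camera('wrist')['img'][150:480,140:500,::-1]
a=cv2.resize(a,(400,320),interpolation=cv2.INTER_CUBIC);w=cv2.resize(w,(400,320))
cv2.imwrite('pics/s3.png',np.hstack([a,w]))
E
```

```text
10.0333 [0.47610309 0.02894369 0.23154144] 0.4529137306708312 20.979098975658417 [-0.46716748  0.69308372 -1.58737072]
```

View pics/s3.png

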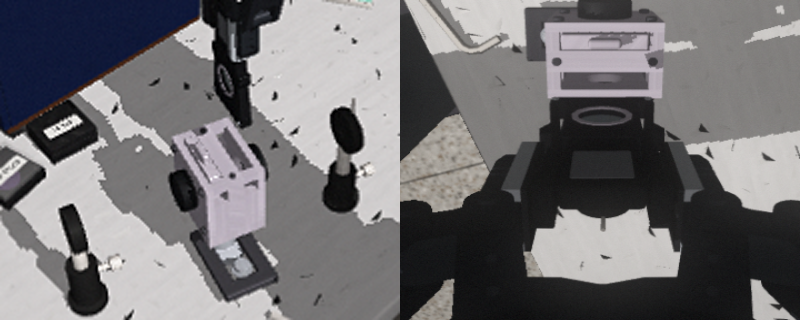

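The cassette hangs upright and clear of the housing, and the blank, iris and lens are in place. I'll raise 20 mm more for margin, settle, and check the lower edge.

>>> {"fn": "servo_tool", "kwargs": {
  "motion": [
    [[0, 0, -0.002, 0, 0, 0, 0.38], [0, 0, -0.005, 0, 0, 0, 0.38], [0, 0, -0.008, 0, 0, 0, 0.38], [0, 0, -0.011, 0, 0, 0, 0.38], [0, 0, -0.014, 0, 0, 0, 0.38], [0, 0, -0.017, 0, 0, 0, 0.38], [0, 0, -0.019, 0, 0, 0, 0.38], [0, 0, -0.02, 0, 0, 0, 0.38], [0, 0, -0.02, 0, 0, 0, 0.38], [0, 0, -0.02, 0, 0, 0, 0.38], [0, 0, -0.02, 0, 0, 0, 0.38], [0, 0, -0.02, 0, 0, 0, 0.38]]
  ],
  "grip_force": 20
}}

```text
t: 11.13
eef_pos: [0.476, 0.029, 0.2513]
tool_rot: [-0.0, 0.809, 0.588, -0.0]
contact_force: [0.5, -0.3, -1.3]
gripper_width: 0.451
grasp_force: 21.0
```

```bash
python3 - <<'E'
from h import *
s=dict(np.load('scene0.npz'));a=np.radians(-17.7);ty=np.array([np.cos(a),np.sin(a)])
for z in(.143,.153,.163): print(z,[((proj(s,[*(np.array([.4762,.029])+k*.024*ty),z])[0]-[190,205])*2).round(0) for k in(-1,1)])
from station import bot
o=bot.get_obs();print(o['t'],o['eef_pos'],np.abs(o['joint_vel']).max(),o['gripper_width'],o['grasp_force'])
E
```

```text
0.143 [array([246., 145.]), array([219., 106.])]
0.153 [array([246., 136.]), array([218.,  97.])]
0.163 [array([246., 127.]), array([218.,  88.])]
11.1333 [0.47596839 0.02896413 0.25132553] 0.0012807646756515711 0.45122484366512977 20.979115068912506
```

The lower edge was seen at (≈242,125), which matches z = 0.163, so there was no slip. It is now about 65 mm above the rim.

```bash
python3 -c "
from station import bot
print(bot.hand_in())"
```

```text
the job is handed in; nothing more can be done
None
```

The filter cassette is out of its slot and handed in: the gripper holds it upright and still by both pinched catches at about 21 N a side, its lower edge about 65 mm above the housing by my estimate. I saw no knock on the housing, and the blank, iris and lens looked undisturbed; the hand-in gave no verdict.

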